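Load the paint caddy in the same order

ROBOT

A 7-joint arm with a two-finger parallel gripper is mounted at the origin on the work surface. World frame = base frame: x ahead of the robot, y to its left, z up, the work surface at z = 0. Lengths are in m, angles in rad, forces in N, time in s.
With the tool pointing down it reaches from about 0.425 to 0.925 m from the base axis. Payload 6.8 kg.
Tool frame: the origin (TCP) lies midway between the tips of the shut fingers; the grasp point (between the pads) lies 19 mm behind it; z points along the fingers, x is the direction in which the jaws open and shut, and the axes are right-handed (so a half turn about z gives the same grasp; the last joint's range is limited). The gripper opens to 85 mm and grips with 20 to 120 N. Pads are 22 mm wide; open, the fingers measure 114 mm over their backs; the gripper's body (76 mm by 85 mm) begins 54 mm behind the grasp point. The pads swing forward as they close: fully open they stand 13 mm farther back than shut.
Start: joints at [1.064, 0.477, 0.022, 1.555, -0.011, 1.109, -0.083], TCP at [0.262, -0.622, 0.231] pointing down, gripper open.
Joint ranges: [-2.96, 2.96], [-0.34, 2.1], [-1.41, 1.46], [0.24, 2.44], [-1.37, 4.51], [0.17, 1.92], [-2.96, 2.96]. Speed limits (rad/s): [2.39, 2.39, 3.14, 3.14, 3.14, 3.14, 3.14].

INTERFACE

Orientations are given as a unit quaternion [w, x, y, z].
In Python, from bench import r, optics, ticket gives the robot as it stands.
- The arm moves only by the tool servo_tool, never from a script. Its argument "targets" is one flat list of numbers, 7 for each row, row after row: the turn, a rotation vector about the tool's x, y, z in degrees, then the shift along the tool's x, y, z in cm, then the opening, from 0 (shut) to 1 (fully open). In form: [rx, ry, rz, tx, ty, tz, hand, rx, ry, rz, tx, ty, tz, hand, ...]. A call has exactly 5 rows; each row shifts and turns the commanded pose from where the row before left it, along the tool's axes as they then stand; what a row does not reach is not made up. A row lasts 1/8 s, in which the tool goes at most 62.5 mm and 10.7 degrees, less where a joint would pass 70% of its speed; a pose out of reach is approached as far as the arm can. A call is refused whole if a number of a shift passes 6.25 or a number of a turn 10.7, either way. A call with a gripper value outside its range is refused whole. The fingers move at their own pace and stop on an object; "grip_force" is the grip in N (left out, the last holds). Time passes only in rows, so rows that do not move let the fingers close, or fill a call up. It gives the time, the measured TCP pose, the force and the opening at its end, in the units of the state.
- r.state(): the state, without advancing time (a new reading comes with each control period).
- optics.camera(name): name is "scene" or "top" or "wrist"; returns (picture, depth): 400x640x3 uint8, red, green, blue; 400x640 float32, m along the optical axis (not along the pixel's ray), 0 where there is no reading.
- optics.camera_params(name): a dict with "fx", "fy", "cx", "cy" (pixels), "R" (3x3) and "t" (3): a world point X has camera coordinates R X + t. Camera axes: x right, y down, z forward; pixel columns grow to the right and rows downward; lengths in m; the calibration is good to about 2 mm. The wrist camera is an equidistant fisheye: a pixel r from the principal point sees the ray r / f radians off the axis. A picture is of the moment at which its call begins: read the wrist's pose just before it. camera_params takes no time and is no camera call; for the wrist camera it gives the pose at the moment of the call.
- ticket.close_job(): hands the job in, once; it reports no verdict.
The state is a dict: "t": time; "joint_pos": joint angles; "joint_vel": joint speeds; "joint_torque": joint torques, N m; "eef_pos": TCP position; "tool_rot": TCP orientation; "wrist_force": force on the tool from outside, world axes, zero at the start; "ft_torque": the same for the moment, N m; "grip_width": opening from 0.0 (shut) to 1.0 (fully open).
Only numpy, scipy, OpenCV 4.12 (cv2) and the standard library are available. Lean on these libraries where they do the work, as an engineer would, in place of code of your own. Each camera call takes 0.05 s, during which the arm holds its last target.

TASK

Move the four paint bottles from the stand with the cork coasters into the empty caddy, one bottle to a bay, and keep their order counted from the end board: the bottle next to the end board of the stand goes into the bay next to the end board of the caddy, the second into the second bay, and so on. Leave every bottle standing upright on the floor of its bay, and never let one fall over.

Things in the scene. Friction and masses are not known exactly. Their poses are not given: they have to be found in the camera images.
- jar_mid (a point): Wide white jar with a full-width flat lid: round, 48 mm diameter and straight-sided all the way up, 62 mm tall. The point is on its axis at half height (31 mm above its underside); z is up along the axis. Loose, about 0.11 kg.
- nozzle_mid (a point): Slim round white bottle with a pointed white cone nozzle: 32 mm diameter and straight-sided up to 58 mm, 86 mm tall (the tallest). The point is on its axis at half height (43 mm above its underside); z is up. Loose, about 0.06 kg.
- square_mid (a point): Square white bottle with a narrow round white cap: body 40 x 40 mm and 54 mm high, cap 28 mm diameter, 72 mm tall in all. The point is on its axis at half height (36 mm above its underside); x and y are square to its flat sides, z is up. Loose, about 0.10 kg. It may stand turned by up to 0.3 rad to the stand.
- dropper_mid (a point): Squat round white dropper bottle with a black collar and a thin dark rubber bulb: 44 mm diameter and straight-sided up to 48 mm, 78 mm tall. The point is on its axis at half height (39 mm above its underside); z is up. Loose, about 0.07 kg.
- stand: Bench stand, fixed: a pale wooden trough 84 mm wide (x) and 320 mm long (y) with low side rails 18 mm high and an upright end board 65 mm high with a hand slot at its +y end. Origin at the centre of its underside, z up. Its four places lie on its y axis at y = +117 mm (place 1, next to the end board), +39, -39 and -117 mm; in each lies a cork coaster with a bottle on it, and the bottles' undersides stand 14 mm above the origin.
- caddy: Carry caddy, fixed, empty at the start: plywood tray 84 mm wide (x) and 320 mm long (y) with the same upright end board, 65 mm high, at its +y end. Four bays in a row, each 72 x 72 mm inside, with centres on its y axis at y = +117 mm (bay 1, next to the end board), +39, -39 and -117 mm. Bay floor 10 mm above the origin (centre of the underside), bay walls 6 mm thick with tops 22 mm above the origin. Its end board lies towards the opposite side from the stand's.
- coaster_jar: Round cork coaster 66 mm across, 4 mm thick, fixed in the stand: the jar stands on it at the start. Origin at the centre of its underside. It stays there and needs no handling.
- coaster_nozzle: Small round cork coaster 52 mm across, 4 mm thick, fixed in the stand: the nozzle bottle stands on it at the start. Origin at the centre of its underside. It stays there.
- coaster_square: Square cork coaster 60 x 60 mm, 4 mm thick, fixed in the stand: the square bottle stands on it at the start. Origin at the centre of its underside. It stays there.
- coaster_dropper: Oblong cork coaster 48 x 66 mm, 4 mm thick, fixed in the stand: the dropper bottle stands on it at the start. Origin at the centre of its underside. It stays there.

How it is judged:
By the outcome, as a careful person would: the job done as asked, in the order asked, and still so for the second after the job is handed in, with the robot touching nothing.
It also fails if it takes over 102 s, if anything falls off the work surface, if the arm or the gripper's body presses on something with over 40 N, if the wrist force passes 120 N, or if a joint passes its speed limit or range.

## Working session

There is one attempt and no reset: what is moved stays moved. The work goes in short steps, Python scripts to look and compute and a tool call to move; the robot and the scene stay as the last step left them, time stands still between calls to the robot, and variables do not carry over. Pictures are saved under pics/ and viewed, and the job is handed in when it is done.

Besides the shell and the picture viewer there is one more tool, called after "Emit:" as name(argument=value, ...), one argument or row to a line, values as JSON. servo_tool: Moves the arm, as the interface text tells. Its arguments: {"type":"object","properties":{"targets":{"type":"array","items":{"type":"number"}},"grip_force":{"type":"number"}},"required":["targets"]}

```bash
mkdir -p pics; ls
python3 - <<'E'
from bench import r, optics
import cv2,numpy as np
print(r.state())
for n in ["scene","top","wrist"]:
    p=optics.camera_params(n); print(n,p)
    im,d=optics.camera(n); np.savez(f"pics/{n}0.npz",im=im,d=d,**{k:np.array(p[k]) for k in p if not isinstance(p[k],str)})
    cv2.imwrite(f"pics/{n}0.png",im[:,:,::-1])
E
```

```text
pics
{'t': 0.0, 'joint_pos': array([ 1.06385898,  0.4777853 ,  0.02234589,  1.55643894, -0.01150986,
        1.1092913 , -0.08310556]), 'joint_vel': array([-0.00058707, -0.00029075, -0.00030857,  0.00105695, -0.00151521,
       -0.00048516, -0.00164092]), 'joint_torque': array([-9.59926329e-04, -5.96458876e+01,  1.60729095e+00, -2.81206173e+01,
        1.23555015e-02,  9.43624880e-03,  3.66194934e-05]), 'eef_pos': array([ 0.26189428, -0.62149028,  0.23034103]), 'tool_rot': array([-4.42171678e-04,  8.33172218e-01, -5.53012884e-01, -7.80854450e-04]), 'wrist_force': array([-0.59230194,  0.20517938,  0.12246031]), 'ft_torque': array([-0.00091324, -0.03043714,  0.02128924]), 'grip_width': 0.9997994939928794}
scene {'fx': 445.9242158060557, 'fy': 445.9242158060557, 'cx': 325.2651467542821, 'cy': 201.84151043976632, 'R': array([[-0.54808239,  0.83624113, -0.01750615],
       [ 0.62384517,  0.39475479, -0.6745264 ],
       [-0.55715608, -0.38061716, -0.73804314]]), 't': array([ 0.33422792, -0.29977384,  1.0847867 ])}
top {'fx': 510.391962968351, 'fy': 510.391962968351, 'cx': 316.018003644433, 'cy': 200.16367935088257, 'R': array([[-0.03075798, -0.99938858,  0.01662565],
       [-0.99652071,  0.02937215, -0.07799834],
       [ 0.07746232, -0.01896687, -0.99681485]]), 't': array([-0.00863321,  0.55745945,  0.80924942])}
wrist {'fx': 309.70691628693146, 'fy': 309.70691628693146, 'cx': 317.7390766629355, 'cy': 195.7086506551328, 'R': array([[ 3.88478846e-01, -9.21457282e-01, -8.14507044e-04],
       [-8.71604676e-01, -3.67747914e-01,  3.24140033e-01],
       [-2.98980727e-01, -1.25211618e-01, -9.46008761e-01]]), 't': array([-0.67503173, -0.04277374,  0.38046153])}
```

View pics/scene0.png

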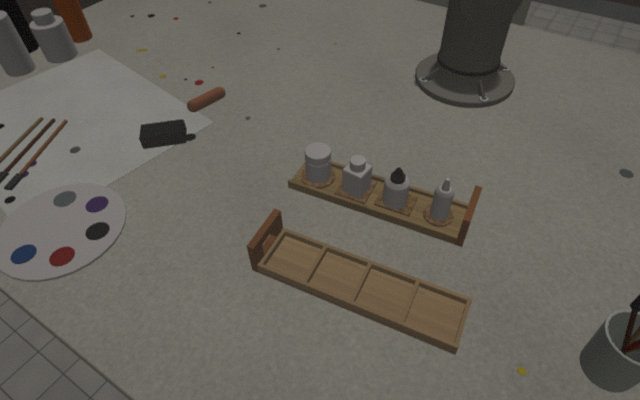

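View pics/top0.png

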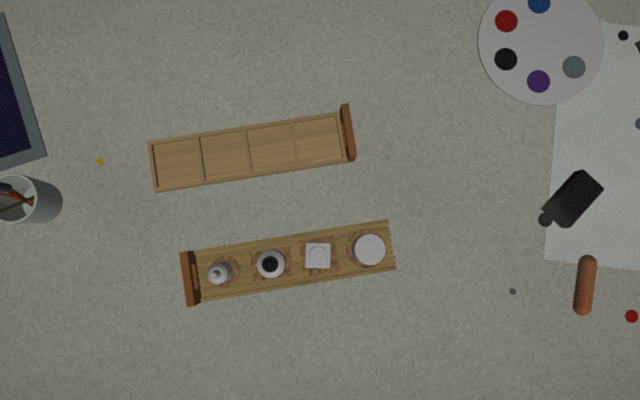

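View pics/wrist0.png

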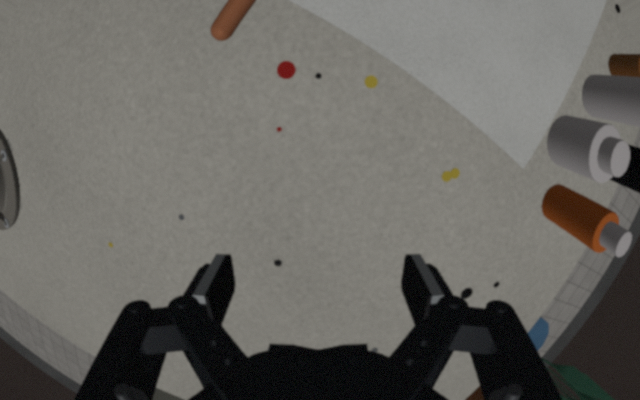

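The top view shows the stand (end board at left, column 190) holding, from the end board: nozzle (219,272), dropper (270,264), square (318,256) and jar (369,249). The caddy is above it, with its end board at right (348,132). Next I'll measure the poses.

```bash
cat > h.py <<'E'
import numpy as np,cv2
def load(n):
    z=np.load(f"pics/{n}.npz"); return {k:z[k] for k in z.files}
def world(z):
    d=z['d'].astype(float); v,u=np.mgrid[:400,:640]
    pc=np.stack([(u-z['cx'])/z['fx']*d,(v-z['cy'])/z['fy']*d,d],-1)
    return (pc-z['t'])@z['R']          # R^T(pc-t)
def ray(z,u,v,h):
    c=-z['R'].T@z['t']; w=z['R'].T@np.array([(u-z['cx'])/z['fx'],(v-z['cy'])/z['fy'],1]); 
    return c+w*(h-c[2])/w[2]
def rect(z,mask,h):
    # minarearect of mask's contour points cast on plane h
    cs,_=cv2.findContours(mask.astype(np.uint8),cv2.RETR_EXTERNAL,cv2.CHAIN_APPROX_NONE)
    c=max(cs,key=cv2.contourArea)[:,0]
    P=np.array([ray(z,u,v,h)[:2] for u,v in c])
    return cv2.minAreaRect((P*1000).astype(np.float32)),P
E
python3 - <<'E'
from h import *
z=load("top0");W=world(z);H=W[...,2]
print("table z",np.median(H[330:390,200:500]), "zero frac",(z['d']==0).mean())
# height picture
cv2.imwrite("pics/height.png",cv2.resize(np.clip(H*1000*2.5,0,255).astype(np.uint8)[90:320,130:420],None,fx=2.5,fy=2.5,interpolation=0))
cv2.imwrite("pics/crop.png",cv2.resize(z['im'][90:320,130:420,::-1],None,fx=2.5,fy=2.5,interpolation=2))
for nm,(u,v) in dict(noz=(219,272),dro=(270,264),sq=(318,256),jar=(369,249)).items():
    print(nm,[round(x,4) for x in W[v,u]], np.round(H[v-25:v+26:5,u]*1000))
print(np.round(H[100:200:4,220]*1000))
E
```

```text
table z 4.1519506926653235e-05 zero frac 0.00398828125
noz [np.float64(0.4496), np.float64(0.1226), np.float64(0.0868)] [18.  9. 12. 15. 76. 87. 82. 77.  9. 11. 19.]
dro [np.float64(0.4591), np.float64(0.0468), np.float64(0.0902)] [19.  9. 10. 68. 76. 90. 87. 65. 11.  6. 15.]
sq [np.float64(0.4685), np.float64(-0.0246), np.float64(0.0857)] [19.  8. 14. 85. 87. 86. 87. 69. 12. 10. 17.]
jar [np.float64(0.4762), np.float64(-0.1025), np.float64(0.074)] [17. 12. 77. 76. 72. 74. 76. 77. 74. 10. 19.]
[-1. -2. -3.  0. -2.  0.  1. -1. 24. 11. 10. 12.  9.  9. 11.  7. 10.  8.
  8. 10. 22. -0. -1.  2. -1.]
```

View pics/height.png

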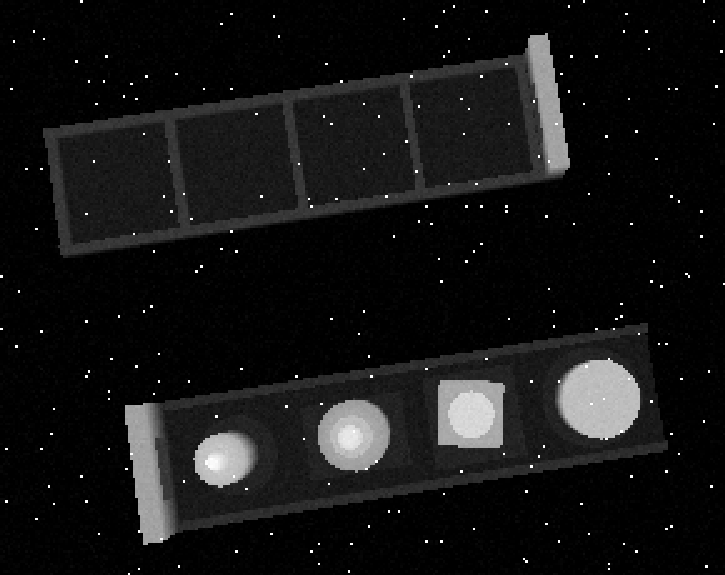

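View pics/crop.png

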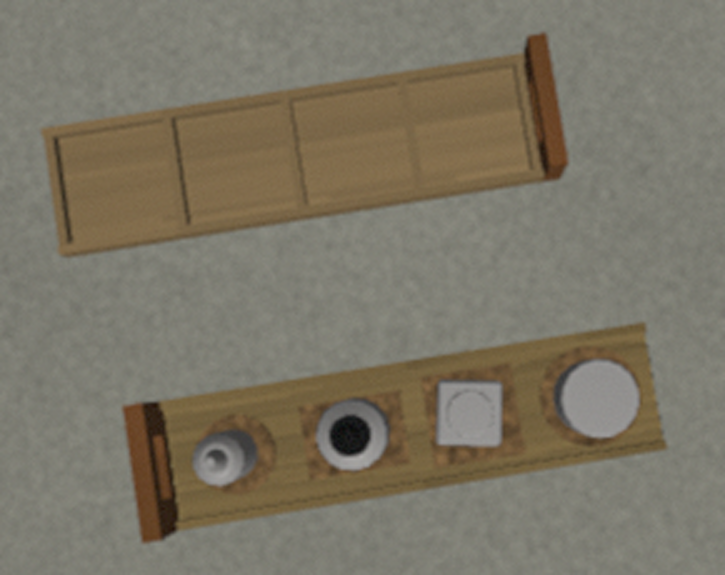

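```bash
cat > pose.py <<'E'
from h import *
def fix(z):
    d=cv2.medianBlur(z['d'],3); z=dict(z); z['d']=d; return z
def bottle(z,u,v,lo,hi,R=28):
    z=fix(z);H=world(z)[...,2]; m=(H>lo)&(H<hi); s=np.zeros_like(m); s[v-R:v+R,u-R:u+R]=1
    return (m&s)
E
python3 - <<'E'
from pose import *
z=fix(load("top0"));W=world(z);H=W[...,2]
def rep(n,m,h):
    rc,P=rect(z,m,h); (cx,cy),(w,hh),a=rc; (ex,ey),rad=cv2.minEnclosingCircle((P*1000).astype(np.float32))
    print(n,"rect",np.round([cx,cy,w,hh,a],1),"circle",np.round([ex,ey,rad],1))
B=dict(noz=(219,272,.1,.072,58),dro=(270,264,0,.062,0),sq=(318,256,0,0,0),jar=(369,249,0,0,0))
rep("jar top",bottle(z,369,249,.068,.084),.076)
rep("sq cap",bottle(z,318,256,.078,.095),.086)
rep("sq body",bottle(z,318,256,.058,.095),.068)
rep("dro body",bottle(z,270,264,.055,.1),.062)
rep("dro tip",bottle(z,270,264,.085,.1),.092)
rep("noz body",bottle(z,219,272,.066,.11),.072)
rep("noz top",bottle(z,219,272,.093,.11),.098)
# caddy: bay floors/walls
s=np.zeros(H.shape,bool); s[95:205,140:365]=1
m=(H>.016)&(H<.030)&s; rep("caddy rim",m,.022)
eb=(H>.055)&(H<.075)&s; rep("caddy board",eb,.065)
# interior bays: connected floor components
f=((H>.004)&(H<.0155)&s).astype(np.uint8)
f=cv2.erode(f,np.ones((3,3)))
n,l,st,c=cv2.connectedComponentsWithStats(f)
for i in range(1,n):
    if st[i,4]>300: rep(f"bay area{st[i,4]}",l==i,.010)
s=np.zeros(H.shape,bool); s[210:315,175:405]=1
rep("stand board",(H>.055)&(H<.075)&s&(np.arange(640)<203),.065)
rep("stand all",(H>.004)&(H<.2)&s,.018)
# straight lines of stand rails
for nm,(a,b) in dict(caddy=(95,205),stand=(210,315)).items():
    s=np.zeros(H.shape,bool); s[a:b,155:395]=1
    mm=(H>.0155)&(H<.027)&s
    print(nm,"n",mm.sum())
E
```

```text
jar top rect [ 476.3 -103.8   45.6   45.2   88.2] circle [ 476.1 -103.6   23.8]
sq cap rect [469.2 -24.6  26.8  25.2  88.2] circle [469.6 -24.6  13.7]
sq body rect [469.5 -25.   39.7  39.4  88.2] circle [469.5 -25.   25.9]
dro body rect [458.6  47.3  42.9  41.1  88.2] circle [458.4  47.6  21.9]
dro tip rect [458.5  47.4  12.5  12.4  43.5] circle [458.5  47.4   7. ]
noz body rect [445.8 126.7  30.1  30.   89. ] circle [446.1 126.8  16.1]
noz top rect [446.1 127.3   7.3   5.8  88.2] circle [446.1 127.3   3.9]
caddy rim rect [641.4  78.3  85.  331.8   7.5] circle [641.5  78.1 170.6]
caddy board rect [661.9 -79.4  85.   13.2   7.3] circle [661.7 -77.8  42.6]
bay area1644 rect [658.  -31.5  67.8  68.7   7.2] circle [658.2 -31.9  46.8]
bay area1661 rect [647.8  46.4  67.9  68.7   7.4] circle [647.8  47.   46.6]
bay area1662 rect [637.4 124.6  67.6  68.3   7.4] circle [637.  124.   46.3]
bay area1664 rect [627.3 202.7  67.9  67.5   7.6] circle [626.9 202.7  46.1]
stand board rect [439.5 174.   83.8  14.8   7.2] circle [439.5 174.2  42.2]
stand all rect [457.7  22.7  88.7 343.5   7.5] circle [457.2  22.2 176.4]
caddy n 2494
stand n 1728
```

The measurements agree with each other:
- Bay spacing comes out at 78.7 mm (should be 78), and heights are within 2 mm.
- Both racks are yawed about 7.4°.
- The square bottle is yawed about -1.8°.

Next is a helper that prints the remaining travel in tool axes.

```bash
cat > go.py <<'E'
import sys,numpy as np
from scipy.spatial.transform import Rotation as Ro
from bench import r
T=dict(N=(446,127),D=(458.5,47.4),S=(469.5,-24.8),J=(476.2,-103.7),b1=(658,-31.5),b2=(647.8,46.5),b3=(637.4,124.6),b4=(627.2,202.7))
def togo(x,y,z,yaw,n=0):
    s=r.state(); q=s['tool_rot']; R=Ro.from_quat([q[1],q[2],q[3],q[0]])
    c,sn=np.cos(np.radians(yaw)),np.sin(np.radians(yaw))
    Rt=Ro.from_matrix(np.array([[c,sn,0],[sn,-c,0],[0,0,-1]]))
    p=s['eef_pos']; d=np.array([x,y,z])/1000-p; rv=(R.inv()*Rt).as_rotvec(degrees=True)
    print("t",round(s['t'],2),"p",np.round(p*1000,1),"grip",round(s['grip_width'],3),"F",np.round(s['wrist_force'],1))
    print(" turn",np.round(rv,2),"shift now-axes cm",np.round(R.inv().apply(d)*100,2),"target-axes cm",np.round(Rt.inv().apply(d)*100,2))
    for k in range(n):
        Rk=R*Ro.from_rotvec(rv*k/n,degrees=True); print("  ",np.round(rv/n,1),np.round(Rk.inv().apply(d/n)*100,2))
if __name__=="__main__":
    a=sys.argv; x,y=T[a[1]]; togo(x,y,float(a[2]),float(a[3]),int(a[4]) if len(a)>4 else 0)
E
python3 go.py N 150 7.4 16
```

```text
t 0.15 p [ 261.9 -621.6  230.5] grip 0.999 F [-0.2  0.9 -0.2]
 turn [-5.000e-02  8.000e-02 -7.455e+01] shift now-axes cm [-61.82 -46.03   8.14] target-axes cm [ 27.9  -71.86   8.05]
   [-0.   0.  -4.7] [-3.86 -2.88  0.51]
   [-0.   0.  -4.7] [-3.62 -3.18  0.51]
   [-0.   0.  -4.7] [-3.35 -3.46  0.51]
   [-0.   0.  -4.7] [-3.05 -3.73  0.51]
   [-0.   0.  -4.7] [-2.74 -3.96  0.51]
   [-0.   0.  -4.7] [-2.41 -4.17  0.51]
   [-0.   0.  -4.7] [-2.06 -4.35  0.51]
   [-0.   0.  -4.7] [-1.7  -4.51  0.51]
   [-0.   0.  -4.7] [-1.33 -4.63  0.51]
   [-0.   0.  -4.7] [-0.95 -4.72  0.5 ]
   [-0.   0.  -4.7] [-0.57 -4.78  0.5 ]
   [-0.   0.  -4.7] [-0.17 -4.81  0.5 ]
   [-0.   0.  -4.7] [ 0.22 -4.81  0.5 ]
   [-0.   0.  -4.7] [ 0.61 -4.78  0.5 ]
   [-0.   0.  -4.7] [ 0.99 -4.71  0.5 ]
   [-0.   0.  -4.7] [ 1.37 -4.62  0.5 ]
```

Emit:
servo_tool(
  targets=[0,0,-4.7,-3.9,-2.9,0.2,1,0,0,-4.7,-3.6,-3.2,0.2,1,0,0,-4.7,-3.4,-3.5,0.2,1,0,0,-4.7,-3.1,-3.7,0.2,1,0,0,-4.7,-2.7,-4,0.2,1],
  grip_force=30,
)

```text
t: 0.78
eef_pos: [0.3199, -0.3852, 0.2211]
tool_rot: [-0.0, 0.929, -0.371, -0.0]
wrist_force: [1.2, 1.1, -0.5]
grip_width: 1.002
```

Emit:
servo_tool(
  targets=[0,0,-4.7,-2.4,-4.2,0.2,1,0,0,-4.7,-2.1,-4.4,0.2,1,0,0,-4.7,-1.7,-4.5,0.2,1,0,0,-4.7,-1.3,-4.6,0.2,1,0,0,-4.7,-1,-4.7,0.2,1],
)

```text
t: 1.4
eef_pos: [0.3762, -0.151, 0.2113]
tool_rot: [0.0, 0.985, -0.174, 0.0]
wrist_force: [0.9, -0.3, 0.5]
grip_width: 0.999
```

Emit:
servo_tool(
  targets=[0,0,-4.7,-0.6,-4.8,0.2,1,0,0,-4.7,-0.2,-4.8,0.2,1,0,0,-4.7,0.2,-4.8,0.2,1,0,0,-4.7,0.6,-4.8,0.2,1,0,0,-4.7,1,-4.7,0.2,1],
)

```text
t: 2.02
eef_pos: [0.431, 0.0834, 0.2013]
tool_rot: [0.0, 1.0, 0.03, 0.0]
wrist_force: [0.1, 0.3, 0.2]
grip_width: 1.003
```

```bash
python3 go.py N 150 7.4
```

```text
t 2.02 p [431.   83.4 201.3] grip 1.003 F [0.1 0.3 0.2]
 turn [ 0.02 -0.02 -3.92] shift now-axes cm [ 1.76 -4.26  5.13] target-axes cm [ 2.05 -4.13  5.13]
```

Emit:
servo_tool(
  targets=[0,0,-3.9,1.8,-4.3,1.5,1,0,0,0,0,0,2,1,0,0,0,0,0,1.6,1,0,0,0,0,0,0,1,0,0,0,0,0,0,1],
)

```text
t: 2.65
eef_pos: [0.4466, 0.1255, 0.1507]
tool_rot: [0.0, 0.998, 0.063, 0.0]
wrist_force: [0.2, -0.4, 0.3]
grip_width: 1.0
```

```bash
cat > snap.py <<'E'
import sys,cv2,numpy as np
from bench import optics
n,o=sys.argv[1:3]
p=optics.camera_params(n); im,d=optics.camera(n); np.savez(f"pics/{o}.npz",im=im,d=d,**p)
cv2.imwrite(f"pics/{o}.png",im[:,:,::-1])
E
python3 go.py N 34 7.4; python3 snap.py wrist w1
```

```text
t 2.65 p [446.6 125.5 150.7] grip 1.0 F [ 0.2 -0.4  0.3]
 turn [ 0.01 -0.03 -0.21] shift now-axes cm [-0.05 -0.15 11.67] target-axes cm [-0.04 -0.15 11.67]
```

View pics/w1.png

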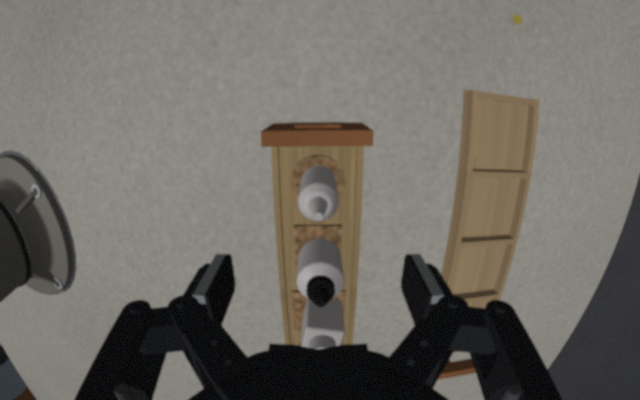

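The wrist view shows the nozzle tip at (319,207) on the fingers' midline, with the end board behind it. I'll check that against my estimate by projecting it.

Run:
```python
from h import *
z=load("w1")
def pr(X):
    c=z['R']@np.array(X)+z['t']; th=np.arctan2(np.hypot(c[0],c[1]),c[2]); e=c[:2]/np.hypot(*c[:2])
    return np.round([z['cx'],z['cy']]+z['fx']*th*e,1)
print("noz tip",pr([.446,.127,.1]),"dro tip",pr([.4585,.0474,.092]),"tcp",pr([.4466,.1255,.1507]))
```

```text
noz tip [317.5 216.3] dro tip [320.5 302.8] tcp [318.2 256. ]
```

The projection agrees to a few mm, and that along the pad width, so I'm descending.

Emit:
servo_tool(
  targets=[0,0,0,0,-0.15,3,1,0,0,0,0,0,3,1,0,0,0,0,0,3,1,0,0,0,0,0,2.6,1,0,0,0,0,0,0,1],
)

```text
t: 3.32
eef_pos: [0.4455, 0.127, 0.0336]
tool_rot: [0.0, 0.998, 0.063, -0.001]
wrist_force: [-0.5, 0.4, 0.0]
grip_width: 1.001
```

Emit:
servo_tool(
  targets=[0,0,0,0,0,0,0,0,0,0,0,0,0,0,0,0,0,0,0,0,0,0,0,0,0,0,0,0,0,0,0,0,0,0,0],
)

```text
t: 3.95
eef_pos: [0.4467, 0.1276, 0.0353]
tool_rot: [0.0, 0.998, 0.063, 0.001]
wrist_force: [-1.9, -0.4, 7.5]
grip_width: 0.366
```

```bash
python3 go.py N 34 7.4;  python3 snap.py wrist w2
```

```text
t 3.95 p [446.7 127.6  35.3] grip 0.366 F [-1.9 -0.4  7.5]
 turn [ 0.02 -0.08 -0.16] shift now-axes cm [-0.08  0.05  0.12] target-axes cm [-0.08  0.05  0.13]
```

View pics/w2.png

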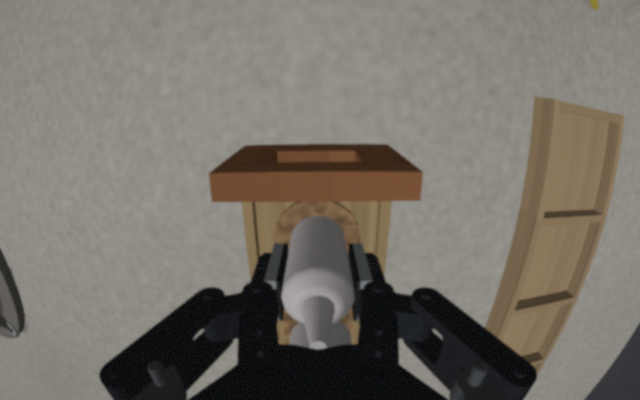

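The nozzle bottle is held (0.366 × 85 ≈ 31 mm). Lifting it and carrying it over.

Emit:
servo_tool(
  targets=[0,0,0,0,0,-0.5,0,0,0,0,0,0,-1.5,0,0,0,0,0,0,-3,0,0,0,0,0,0,-3,0,0,0,0,0,0,-2.5,0],
)

```text
t: 4.62
eef_pos: [0.4463, 0.1277, 0.1413]
tool_rot: [-0.0, 0.998, 0.063, 0.001]
wrist_force: [-0.1, -0.5, -0.1]
grip_width: 0.364
```

```bash
python3 go.py b1 33 7.4
```

```text
t 4.62 p [446.3 127.7 141.3] grip 0.364 F [-0.1 -0.5 -0.1]
 turn [-0.01 -0.07 -0.14] shift now-axes cm [18.98 18.47 10.85] target-axes cm [18.95 18.52 10.83]
```

Emit:
servo_tool(
  targets=[0,0,0,1,1,0,0,0,0,0,2.5,2.5,0,0,0,0,0,3.3,3.2,0,0,0,0,0,3.3,3.2,0,0,0,0,0,3.3,3.2,0,0],
)

```text
t: 5.25
eef_pos: [0.5966, 0.0125, 0.1386]
tool_rot: [0.0, 0.998, 0.063, -0.001]
wrist_force: [0.5, 1.9, -0.3]
grip_width: 0.364
```

Emit:
servo_tool(
  targets=[0,0,0,3.2,3,0,0,0,0,0,1.8,1.8,0,0,0,0,0,0.6,0.6,1,0,0,0,0,0,0,3,0,0,0,0,0,0,3,0],
)

```text
t: 5.88
eef_pos: [0.6568, -0.0316, 0.0675]
tool_rot: [-0.0, 0.998, 0.064, -0.001]
wrist_force: [0.6, 0.1, -1.2]
grip_width: 0.365
```

```bash
python3 go.py b1 31.5 7.4;  python3 snap.py wrist w3
```

```text
t 5.88 p [656.8 -31.6  67.5] grip 0.365 F [ 0.6  0.1 -1.2]
 turn [-0.03  0.08 -0.1 ] shift now-axes cm [0.12 0.01 3.6 ] target-axes cm [0.12 0.01 3.6 ]
```

View pics/w3.png

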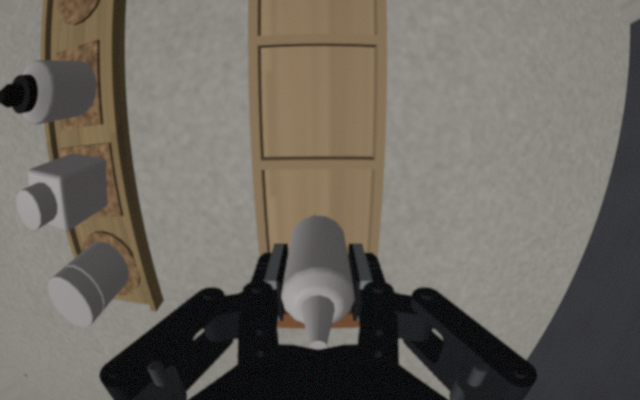

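The bottle is upright above bay 1, with the board at (318,322). Lowering it.

Emit:
servo_tool(
  targets=[0,0,0,0.1,0,1.5,0,0,0,0,0,0,1.2,0,0,0,0,0,0,0.5,0,0,0,0,0,0,0,0,0,0,0,0,0,0,0],
)

```text
t: 6.55
eef_pos: [0.6594, -0.0318, 0.038]
tool_rot: [0.0, 0.998, 0.063, 0.001]
wrist_force: [0.1, 1.5, -0.8]
grip_width: 0.37
```

```bash
python3 go.py b1 31.3 7.4
```

```text
t 6.55 p [659.4 -31.8  38. ] grip 0.37 F [ 0.1  1.5 -0.8]
 turn [ 0.01 -0.06 -0.15] shift now-axes cm [-0.14 -0.05  0.67] target-axes cm [-0.14 -0.05  0.67]
```

Emit:
servo_tool(
  targets=[0,0,0,-0.1,0,0.3,0,0,0,0,0,0,0.2,0,0,0,0,0,0,0.1,0,0,0,0,0,0,0,0,0,0,0,0,0,0,0],
)

```text
t: 7.18
eef_pos: [0.6579, -0.0321, 0.0314]
tool_rot: [0.0, 0.998, 0.063, -0.0]
wrist_force: [-1.0, -0.5, 1.0]
grip_width: 0.371
```

```bash
python3 go.py b1 31.3 7.4
```

```text
t 7.17 p [657.9 -32.1  31.4] grip 0.371 F [-1.  -0.5  1. ]
 turn [ 0.01  0.   -0.16] shift now-axes cm [ 0.01 -0.06  0.01] target-axes cm [ 0.01 -0.06  0.01]
```

Emit:
servo_tool(
  targets=[0,0,0,0,0,0.1,0,0,0,0,0,0,0,0,0,0,0,0,0,0,0,0,0,0,0,0,0,0,0,0,0,0,0,0,0],
)

```text
t: 7.8
eef_pos: [0.658, -0.0321, 0.0314]
tool_rot: [0.0, 0.998, 0.063, 0.0]
wrist_force: [-4.6, -0.3, 9.2]
grip_width: 0.366
```

It's touching the floor (9 N). Releasing gradually, then going up.

Emit:
servo_tool(
  targets=[0,0,0,0,0,0,0.5,0,0,0,0,0,0,0.7,0,0,0,0,0,0,0.9,0,0,0,0,0,0,0.9,0,0,0,0,0,0,0.9],
)

```text
t: 8.43
eef_pos: [0.658, -0.032, 0.0302]
tool_rot: [-0.0, 0.998, 0.063, -0.0]
wrist_force: [-0.1, 0.3, 0.7]
grip_width: 0.9
```

Emit:
servo_tool(
  targets=[0,0,0,0,0,-1,0.9,0,0,0,0,0,-3,0.9,0,0,0,0,0,-4,1,0,0,0,0,0,-3,1,0,0,0,0,0,0,1],
)

```text
t: 9.05
eef_pos: [0.66, -0.0317, 0.1441]
tool_rot: [0.0, 0.998, 0.063, 0.003]
wrist_force: [0.0, 0.0, -0.6]
grip_width: 1.004
```

```bash
python3 go.py D 130 7.4;  python3 snap.py wrist w4
```

```text
t 9.05 p [660.  -31.7 144.1] grip 1.004 F [ 0.   0.  -0.6]
 turn [ 0.05 -0.35 -0.15] shift now-axes cm [-19.   -10.39   1.28] target-axes cm [-18.96 -10.44   1.41]
```

View pics/w4.png

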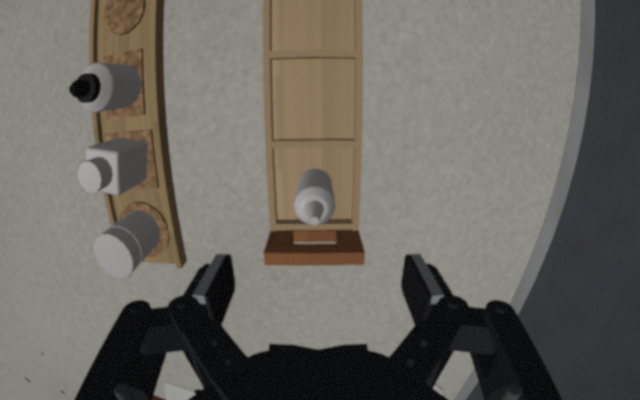

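The nozzle bottle stands upright in bay 1 (314,205). The dropper is next.

Emit:
servo_tool(
  targets=[0,0,0,-1.5,-0.8,0,1,0,0,0,-4,-2.2,0,1,0,0,0,-5,-2.7,0,1,0,0,0,-5,-2.7,0,1,0,0,0,-2.5,-1.4,0,1],
)

```text
t: 9.72
eef_pos: [0.4632, 0.043, 0.1392]
tool_rot: [0.0, 0.998, 0.064, -0.002]
wrist_force: [0.3, 0.7, 0.6]
grip_width: 0.998
```

Emit:
servo_tool(
  targets=[0,0,0,-1,-0.6,1,1,0,0,0,0,0,3,1,0,0,0,0,0,2,1,0,0,0,0,0,0,1,0,0,0,0,0,0,1],
)

```text
t: 10.35
eef_pos: [0.457, 0.0472, 0.0803]
tool_rot: [-0.0, 0.998, 0.063, 0.0]
wrist_force: [0.0, 0.2, 0.1]
grip_width: 1.001
```

```bash
python3 go.py D 27 7.4
```

```text
t 10.35 p [457.   47.2  80.3] grip 1.001 F [0.  0.2 0.1]
 turn [-0.02 -0.01 -0.17] shift now-axes cm [0.15 0.   5.33] target-axes cm [ 0.15 -0.    5.33]
```

Emit:
servo_tool(
  targets=[0,0,0,0.1,0,2.5,1,0,0,0,0,0,2.8,1,0,0,0,0,0,0,1,0,0,0,0,0,0,0,0,0,0,0,0,0,0],
)

```text
t: 10.98
eef_pos: [0.4583, 0.0474, 0.0285]
tool_rot: [-0.0, 0.998, 0.063, 0.001]
wrist_force: [-0.5, -0.1, 0.5]
grip_width: 0.603
```

Emit:
servo_tool(
  targets=[0,0,0,0,0,0,0,0,0,0,0,0,0,0,0,0,0,0,0,0,0,0,0,0,0,0,0,0,0,0,0,0,0,0,0],
)

```text
t: 11.6
eef_pos: [0.4583, 0.0474, 0.0285]
tool_rot: [0.0, 0.998, 0.063, 0.001]
wrist_force: [-1.7, -0.7, 7.5]
grip_width: 0.508
```

```bash
python3 go.py D 27 7.4; python3 snap.py wrist w5
```

```text
t 11.6 p [458.3  47.4  28.5] grip 0.508 F [-1.7 -0.7  7.5]
 turn [ 0.03 -0.12 -0.16] shift now-axes cm [ 0.02 -0.    0.15] target-axes cm [ 0.02 -0.    0.15]
```

View pics/w5.png

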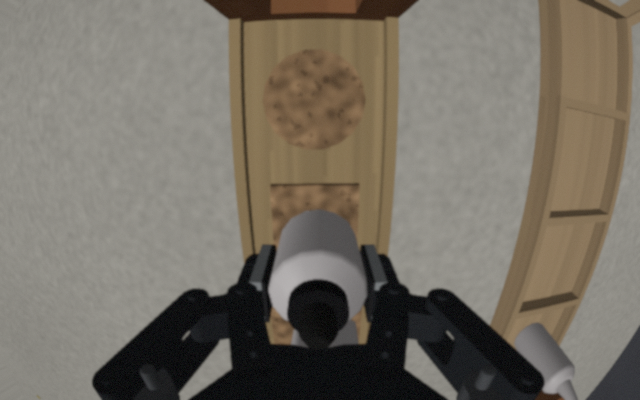

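The dropper is held (43 mm). Lifting it and carrying it to bay 2.

Emit:
servo_tool(
  targets=[0,0,0,0,0,-0.5,0,0,0,0,0,0,-1.5,0,0,0,0,0,0,-3,0,0,0,0,0,0,-3.5,0,0,0,0,0,0,-2.5,0],
)

```text
t: 12.28
eef_pos: [0.4577, 0.0475, 0.1396]
tool_rot: [-0.0, 0.998, 0.063, 0.001]
wrist_force: [1.0, -0.2, -0.4]
grip_width: 0.502
```

```bash
python3 go.py b2 25 7.4
```

```text
t 12.28 p [457.7  47.5 139.6] grip 0.502 F [ 1.  -0.2 -0.4]
 turn [ 0.01 -0.1  -0.14] shift now-axes cm [18.83  2.5  11.5 ] target-axes cm [18.84  2.55 11.46]
```

Emit:
servo_tool(
  targets=[0,0,0,1,0.1,0,0,0,0,0,2.5,0.3,0,0,0,0,0,3.3,0.5,0,0,0,0,0,3.5,0.5,0,0,0,0,0,3.5,0.5,0,0],
)

```text
t: 12.9
eef_pos: [0.5976, 0.0455, 0.1362]
tool_rot: [0.0, 0.998, 0.063, -0.001]
wrist_force: [0.4, 0.3, -0.4]
grip_width: 0.504
```

Emit:
servo_tool(
  targets=[0,0,0,2.8,0.4,0,0,0,0,0,1.6,0.2,0.5,0,0,0,0,0.6,0,2,0,0,0,0,0,0,3,0,0,0,0,0,0,3,0],
)

```text
t: 13.52
eef_pos: [0.6453, 0.0462, 0.0498]
tool_rot: [0.0, 0.998, 0.064, -0.001]
wrist_force: [0.4, -0.1, -1.1]
grip_width: 0.508
```

Emit:
servo_tool(
  targets=[0,0,0,0,0,1,0,0,0,0,0,0,0.5,0,0,0,0,0,0,0,0,0,0,0,0,0,0,0,0,0,0,0,0,0,0],
)

```text
t: 14.15
eef_pos: [0.6476, 0.0463, 0.0382]
tool_rot: [0.0, 0.998, 0.063, 0.001]
wrist_force: [-0.0, 0.2, -0.6]
grip_width: 0.507
```

```bash
python3 go.py b2 25 7.4;  python3 snap.py wrist w6
```

```text
t 14.15 p [647.6  46.3  38.2] grip 0.507 F [-0.   0.2 -0.6]
 turn [ 0.01 -0.08 -0.16] shift now-axes cm [ 0.03 -0.02  1.32] target-axes cm [ 0.03 -0.02  1.32]
```

View pics/w6.png

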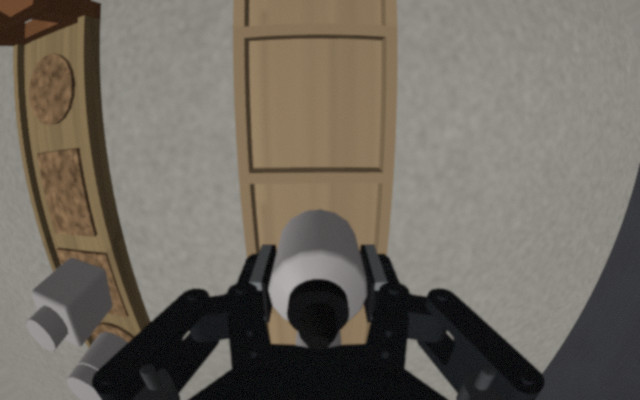

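The dropper is over bay 2. Lowering until it touches.

Emit:
servo_tool(
  targets=[0,0,0,0,0,0.6,0,0,0,0,0,0,0.4,0,0,0,0,0,0,0.25,0,0,0,0,0,0,0,0,0,0,0,0,0,0,0],
)

```text
t: 14.82
eef_pos: [0.647, 0.0463, 0.0247]
tool_rot: [-0.0, 0.998, 0.063, -0.0]
wrist_force: [-0.4, -0.3, 0.6]
grip_width: 0.502
```

Emit:
servo_tool(
  targets=[0,0,0,0,0,0.1,0,0,0,0,0,0,0,0,0,0,0,0,0,0,0,0,0,0,0,0,0,0,0,0,0,0,0,0,0],
)

```text
t: 15.45
eef_pos: [0.647, 0.0463, 0.0246]
tool_rot: [0.0, 0.998, 0.063, 0.0]
wrist_force: [-3.3, -0.7, 6.9]
grip_width: 0.507
```

Emit:
servo_tool(
  targets=[0,0,0,0,0,0,0.6,0,0,0,0,0,0,0.75,0,0,0,0,0,0,0.95,0,0,0,0,0,0,0.95,0,0,0,0,0,0,0.95],
)

```text
t: 16.08
eef_pos: [0.647, 0.0462, 0.0237]
tool_rot: [-0.0, 0.998, 0.063, -0.0]
wrist_force: [0.1, 0.3, 0.9]
grip_width: 0.947
```

Emit:
servo_tool(
  targets=[0,0,0,0,0,-1,0.95,0,0,0,0,0,-3,0.95,0,0,0,0,0,-4,1,0,0,0,0,0,-3.5,1,0,0,0,0,0,0,1],
)

```text
t: 16.7
eef_pos: [0.6493, 0.0469, 0.1429]
tool_rot: [-0.0, 0.998, 0.063, 0.003]
wrist_force: [-0.2, 0.4, -0.0]
grip_width: 1.0
```

```bash
python3 go.py S 130 -1.8;  python3 snap.py wrist w7
```

```text
t 16.7 p [649.3  46.9 142.9] grip 1.0 F [-0.2  0.4 -0. ]
 turn [-0.03 -0.39  9.04] shift now-axes cm [-18.75   4.85   1.17] target-axes cm [-17.74   7.73   1.29]
```

View pics/w7.png

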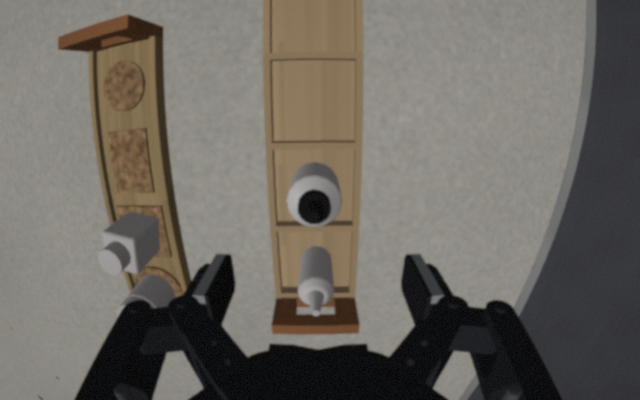

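Both bottles are upright in bays 1 and 2. Now the square one.

Emit:
servo_tool(
  targets=[0,0,0,-1.5,0.4,0,1,0,0,0,-4,1,0,1,0,0,0,-5,1.3,0,1,0,0,0,-5,1.3,0,1,0,0,0,-2.3,0.6,0,1],
)

```text
t: 17.38
eef_pos: [0.4712, -0.0239, 0.1372]
tool_rot: [0.001, 0.998, 0.062, -0.003]
wrist_force: [-0.1, 0.5, 1.0]
grip_width: 0.999
```

Emit:
servo_tool(
  targets=[0,0,9,-1,0.3,0,1,0,0,0,0,0,1,1,0,0,0,0,0,1,1,0,0,0,0,0,0,1,0,0,0,0,0,0,1],
)

```text
t: 18.0
eef_pos: [0.4669, -0.0257, 0.1185]
tool_rot: [-0.0, 1.0, -0.015, -0.0]
wrist_force: [0.7, 0.1, 0.0]
grip_width: 1.003
```

```bash
python3 go.py S 28 -1.8;  python3 snap.py wrist w8
```

```text
t 18.0 p [466.9 -25.7 118.5] grip 1.003 F [0.7 0.1 0. ]
 turn [-0.03  0.03  0.13] shift now-axes cm [ 0.26 -0.09  9.05] target-axes cm [ 0.26 -0.1   9.05]
```

View pics/w8.png

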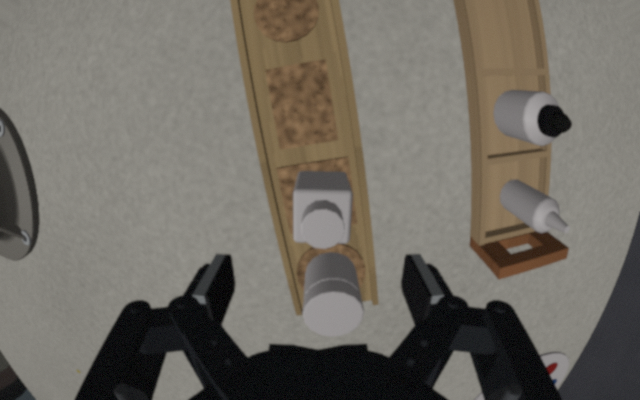

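The square bottle is square to the jaws: its side edges are vertical at columns 294 and 351. Descending with a 2.6 mm correction.

Emit:
servo_tool(
  targets=[0,0,0,0.25,-0.1,3,1,0,0,0,0,0,3.5,1,0,0,0,0,0,2.5,1,0,0,0,0,0,0,1,0,0,0,0,0,0,0],
)

```text
t: 18.68
eef_pos: [0.47, -0.025, 0.0297]
tool_rot: [-0.0, 1.0, -0.015, 0.001]
wrist_force: [0.5, -0.7, 0.0]
grip_width: 0.816
```

Emit:
servo_tool(
  targets=[0,0,0,0,0,0,0,0,0,0,0,0,0,0,0,0,0,0,0,0,0,0,0,0,0,0,0,0,0,0,0,0,0,0,0],
)

```text
t: 19.3
eef_pos: [0.47, -0.0253, 0.0299]
tool_rot: [0.0, 1.0, -0.015, 0.001]
wrist_force: [-1.0, -0.5, 5.5]
grip_width: 0.467
```

```bash
python3 go.py S 28 -1.8;  python3 snap.py wrist w9
```

```text
t 19.3 p [470.  -25.3  29.9] grip 0.467 F [-1.  -0.5  5.5]
 turn [ 0.02 -0.11  0.03] shift now-axes cm [-0.05 -0.05  0.19] target-axes cm [-0.05 -0.05  0.19]
```

View pics/w9.png

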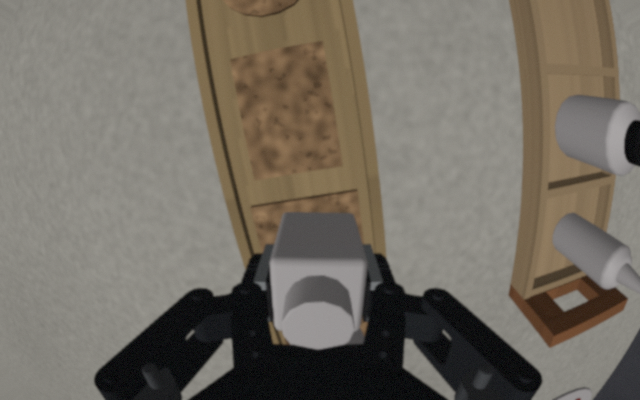

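The grip is flat at 39.7 mm. Lifting.

Emit:
servo_tool(
  targets=[0,0,0,0,0,-0.5,0,0,0,0,0,0,-1.5,0,0,0,0,0,0,-3,0,0,0,0,0,0,-3.5,0,0,0,0,0,0,-2.5,0],
)

```text
t: 19.98
eef_pos: [0.4696, -0.0251, 0.1412]
tool_rot: [0.0, 1.0, -0.015, 0.001]
wrist_force: [0.0, -1.2, -1.2]
grip_width: 0.468
```

```bash
python3 go.py b3 26 7.4
```

```text
t 19.98 p [469.6 -25.1 141.2] grip 0.468 F [ 0.  -1.2 -1.2]
 turn [ 0.01 -0.1  -9.14] shift now-axes cm [ 16.3  -15.47  11.55] target-axes cm [ 18.57 -12.68  11.52]
```

Emit:
servo_tool(
  targets=[0,0,-4.5,0,0,0,0,0,0,-4.6,0,0,0,0,0,0,0,1,-0.7,0,0,0,0,0,3,-2,0,0,0,0,0,4,-2.7,0,0],
)

```text
t: 20.6
eef_pos: [0.5426, 0.0388, 0.1393]
tool_rot: [0.0, 0.998, 0.062, 0.0]
wrist_force: [0.4, -0.7, -0.4]
grip_width: 0.467
```

Emit:
servo_tool(
  targets=[0,0,0,4,-2.7,0,0,0,0,0,3.5,-2.4,0,0,0,0,0,2,-1.5,0.5,0,0,0,0,1,-0.7,2,0,0,0,0,0,0,3,0],
)

```text
t: 21.22
eef_pos: [0.6371, 0.1256, 0.083]
tool_rot: [-0.0, 0.998, 0.064, 0.001]
wrist_force: [0.6, 0.7, -1.1]
grip_width: 0.465
```

Emit:
servo_tool(
  targets=[0,0,0,0,0,3,0,0,0,0,0,0,1.5,0,0,0,0,0,0,0,0,0,0,0,0,0,0,0,0,0,0,0,0,0,0],
)

```text
t: 21.85
eef_pos: [0.6373, 0.1246, 0.0401]
tool_rot: [-0.0, 0.998, 0.064, 0.001]
wrist_force: [0.5, 0.5, -1.2]
grip_width: 0.463
```

```bash
python3 go.py b3 26 7.4;  python3 snap.py wrist w10
```

```text
t 21.85 p [637.3 124.6  40.1] grip 0.463 F [ 0.5  0.5 -1.2]
 turn [-0.01 -0.12 -0.07] shift now-axes cm [0.01 0.01 1.41] target-axes cm [0.01 0.01 1.41]
```

View pics/w10.png

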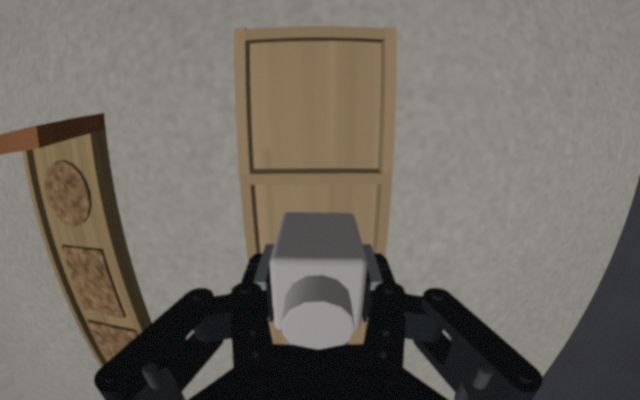

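The square bottle is over bay 3, with only bay 4 empty beyond it.

Emit:
servo_tool(
  targets=[0,0,0,0,0,0.6,0,0,0,0,0,0,0.5,0,0,0,0,0,0,0.25,0,0,0,0,0,0,0,0,0,0,0,0,0,0,0],
)

```text
t: 22.52
eef_pos: [0.6361, 0.1242, 0.026]
tool_rot: [0.0, 0.998, 0.064, -0.0]
wrist_force: [-3.9, -1.9, 8.3]
grip_width: 0.464
```

Emit:
servo_tool(
  targets=[0,0,0,0,0,0.1,0,0,0,0,0,0,0,0,0,0,0,0,0,0,0,0,0,0,0,0,0,0,0,0,0,0,0,0,0],
)

```text
t: 23.15
eef_pos: [0.6361, 0.1242, 0.026]
tool_rot: [0.001, 0.998, 0.064, -0.0]
wrist_force: [-7.5, -2.7, 15.4]
grip_width: 0.466
```

It's touching (15 N). Releasing.

Emit:
servo_tool(
  targets=[0,0,0,0,0,-0.1,0,0,0,0,0,0,0,0.6,0,0,0,0,0,0,0.8,0,0,0,0,0,0,0.95,0,0,0,0,0,0,0.95],
)

```text
t: 23.78
eef_pos: [0.6365, 0.1244, 0.0251]
tool_rot: [-0.0, 0.998, 0.064, -0.0]
wrist_force: [0.0, 0.7, 0.9]
grip_width: 0.947
```

Emit:
servo_tool(
  targets=[0,0,0,0,0,-1,0.95,0,0,0,0,0,-3,0.95,0,0,0,0,0,-4,1,0,0,0,0,0,-3.5,1,0,0,0,0,0,0,1],
)

```text
t: 24.4
eef_pos: [0.6386, 0.1255, 0.1444]
tool_rot: [-0.001, 0.998, 0.064, 0.003]
wrist_force: [-0.2, 0.4, -0.1]
grip_width: 1.0
```

```bash
python3 go.py J 130 7.4;  python3 snap.py wrist w11
```

```text
t 24.4 p [638.6 125.5 144.4] grip 1.0 F [-0.2  0.4 -0.1]
 turn [-0.04 -0.38 -0.05] shift now-axes cm [-19.05  20.65   1.3 ] target-axes cm [-19.06  20.63   1.44]
```

View pics/w11.png

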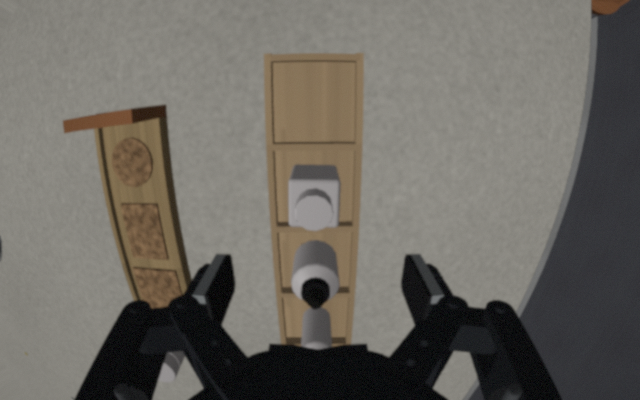

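Three are standing. Now the jar.

Emit:
servo_tool(
  targets=[0,0,0,-1.5,1.6,0,1,0,0,0,-3.5,3.8,0,1,0,0,0,-4,4.3,0,1,0,0,0,-4,4.3,0,1,0,0,0,-3.5,3.8,0,1],
)

```text
t: 25.08
eef_pos: [0.4932, -0.0751, 0.1393]
tool_rot: [0.0, 0.998, 0.064, -0.001]
wrist_force: [-0.0, -0.0, 0.1]
grip_width: 1.001
```

Emit:
servo_tool(
  targets=[0,0,0,-2,2.2,0,1,0,0,0,-0.6,0.6,1.5,1,0,0,0,0,0,2,1,0,0,0,0,0,0,1,0,0,0,0,0,0,1],
)

```text
t: 25.7
eef_pos: [0.4738, -0.1032, 0.1052]
tool_rot: [-0.0, 0.998, 0.065, -0.0]
wrist_force: [0.7, 0.4, -0.4]
grip_width: 0.999
```

```bash
python3 go.py J 30 7.4;  python3 snap.py wrist w12
```

```text
t 25.7 p [ 473.8 -103.2  105.2] grip 0.999 F [ 0.7  0.4 -0.4]
 turn [-0.05  0.01  0.04] shift now-axes cm [0.24 0.08 7.52] target-axes cm [0.24 0.08 7.52]
```

View pics/w12.png

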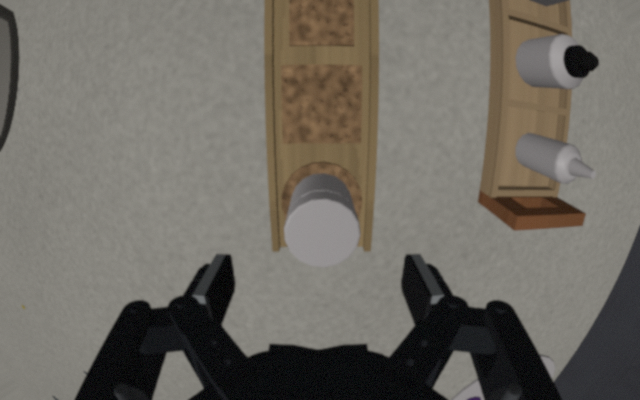

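The jar's lid is centred at (322,230), about 2 mm to the right as expected.

Emit:
servo_tool(
  targets=[0,0,0,0.25,0.1,2.5,1,0,0,0,0,0,3,1,0,0,0,0,0,2,1,0,0,0,0,0,0,1,0,0,0,0,0,0,0],
)

```text
t: 26.38
eef_pos: [0.4769, -0.1048, 0.0312]
tool_rot: [0.0, 0.998, 0.064, 0.001]
wrist_force: [-0.1, -0.1, -0.1]
grip_width: 0.818
```

Emit:
servo_tool(
  targets=[0,0,0,0,0,0,0,0,0,0,0,0,0,0,0,0,0,0,0,0,0,0,0,0,0,0,0,0,0,0,0,0,0,0,0],
)

```text
t: 27.0
eef_pos: [0.4768, -0.1051, 0.0314]
tool_rot: [0.0, 0.998, 0.064, 0.001]
wrist_force: [-0.6, -0.4, 6.1]
grip_width: 0.551
```

Emit:
servo_tool(
  targets=[0,0,0,0,0,-0.5,0,0,0,0,0,0,-1.5,0,0,0,0,0,0,-3,0,0,0,0,0,0,-3.5,0,0,0,0,0,0,-2.5,0],
)

```text
t: 27.62
eef_pos: [0.4764, -0.1049, 0.1427]
tool_rot: [0.0, 0.998, 0.064, 0.001]
wrist_force: [0.3, -0.1, -1.0]
grip_width: 0.551
```

```bash
python3 go.py b4 28 7.4;  python3 snap.py wrist w13
```

```text
t 27.62 p [ 476.4 -104.9  142.7] grip 0.551 F [ 0.3 -0.1 -1. ]
 turn [ 0.03 -0.1  -0.04] shift now-axes cm [ 18.88 -28.58  11.48] target-axes cm [ 18.92 -28.56  11.47]
```

View pics/w13.png

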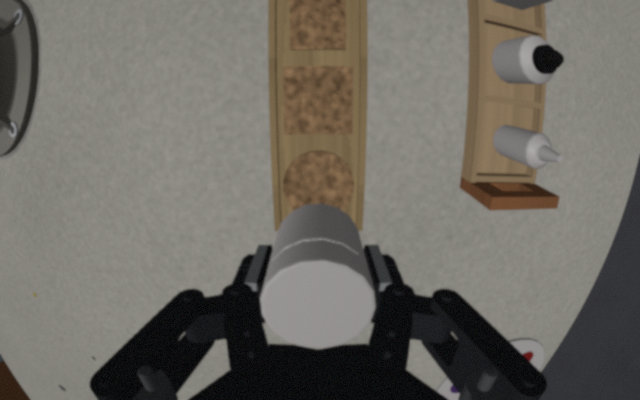

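The jar is held. Carrying it to bay 4.

Emit:
servo_tool(
  targets=[0,0,0,0.6,-1,0,0,0,0,0,1.8,-2.7,0,0,0,0,0,2.4,-3.6,0,0,0,0,0,2.5,-3.8,0,0,0,0,0,2.5,-3.8,0,0],
)

```text
t: 28.3
eef_pos: [0.5538, 0.0574, 0.139]
tool_rot: [-0.0, 0.998, 0.064, -0.001]
wrist_force: [0.9, -0.6, -1.4]
grip_width: 0.553
```

Emit:
servo_tool(
  targets=[0,0,0,2.5,-3.8,0,0,0,0,0,2.5,-3.8,0,0,0,0,0,2,-3.1,0,0,0,0,0,1.4,-2,0,0,0,0,0,0.7,-1,0.5,0],
)

```text
t: 28.92
eef_pos: [0.6262, 0.2054, 0.134]
tool_rot: [-0.0, 0.998, 0.065, -0.001]
wrist_force: [0.1, -1.2, -1.5]
grip_width: 0.551
```

Emit:
servo_tool(
  targets=[0,0,0,0,0,2,0,0,0,0,0,0,3,0,0,0,0,0,0,3,0,0,0,0,0,0,1.3,0,0,0,0,0,0,0,0],
)

```text
t: 29.55
eef_pos: [0.6259, 0.2016, 0.0408]
tool_rot: [0.001, 0.998, 0.064, -0.001]
wrist_force: [-0.1, -0.3, -0.8]
grip_width: 0.548
```

```bash
python3 go.py b4 27.4 7.4;  python3 snap.py wrist w14
```

```text
t 29.55 p [625.9 201.6  40.8] grip 0.548 F [-0.1 -0.3 -0.8]
 turn [ 0.05  0.16 -0.09] shift now-axes cm [ 0.15 -0.1   1.34] target-axes cm [ 0.15 -0.09  1.34]
```

View pics/w14.png

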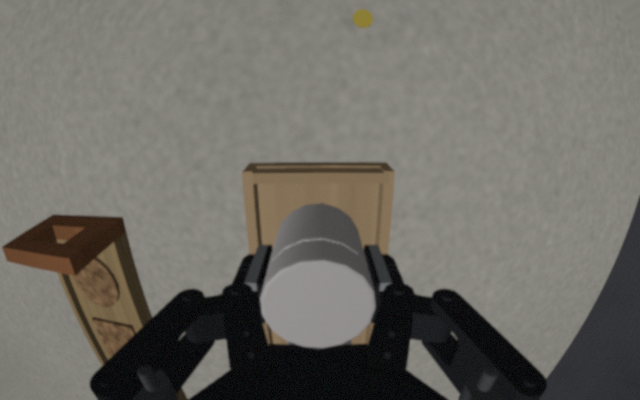

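The jar is over bay 4. Lowering it.

Emit:
servo_tool(
  targets=[0,0,0,0.1,-0.1,0.6,0,0,0,0,0,0,0.5,0,0,0,0,0,0,0.2,0,0,0,0,0,0,0,0,0,0,0,0,0,0,0],
)

```text
t: 30.22
eef_pos: [0.6278, 0.204, 0.0295]
tool_rot: [-0.0, 0.998, 0.064, 0.0]
wrist_force: [-0.3, -0.4, -0.6]
grip_width: 0.553
```

```bash
python3 go.py b4 27.4 7.4
```

```text
t 30.23 p [627.8 204.   29.5] grip 0.553 F [-0.3 -0.4 -0.6]
 turn [-0.   -0.01 -0.05] shift now-axes cm [-0.08  0.12  0.21] target-axes cm [-0.08  0.12  0.21]
```

Emit:
servo_tool(
  targets=[0,0,0,-0.1,0.1,0.1,0,0,0,0,0,0,0.1,0,0,0,0,0,0,0.1,0,0,0,0,0,0,0,0,0,0,0,0,0,0,0],
)

```text
t: 30.85
eef_pos: [0.6268, 0.2026, 0.0275]
tool_rot: [0.0, 0.998, 0.064, 0.0]
wrist_force: [-4.6, -2.9, 8.6]
grip_width: 0.55
```

Contact. Releasing, going up and clear.

Emit:
servo_tool(
  targets=[0,0,0,0,0,0,0.65,0,0,0,0,0,0,0.8,0,0,0,0,0,0,1,0,0,0,0,0,0,1,0,0,0,0,0,0,1],
)

```text
t: 31.48
eef_pos: [0.6268, 0.2029, 0.0262]
tool_rot: [-0.0, 0.998, 0.064, -0.0]
wrist_force: [0.5, -0.4, -0.5]
grip_width: 1.004
```

Emit:
servo_tool(
  targets=[0,0,0,0,0,-1,1,0,0,0,0,0,-3,1,0,0,0,0,0,-4,1,0,0,0,0,0,-4,1,0,0,0,0,0,-2,1],
)

```text
t: 32.1
eef_pos: [0.6278, 0.2036, 0.1694]
tool_rot: [-0.001, 0.998, 0.064, 0.002]
wrist_force: [0.1, -0.0, -0.1]
grip_width: 0.997
```

Emit:
servo_tool(
  targets=[0,0,0,-3,0,-2,1,0,0,0,-5,0,0,1,0,0,0,-5,0,0,1,0,0,0,-3,0,0,1,0,0,0,0,0,0,1],
)

```text
t: 32.72
eef_pos: [0.4659, 0.1818, 0.1861]
tool_rot: [0.001, 0.998, 0.065, -0.001]
wrist_force: [0.6, -0.4, -0.7]
grip_width: 0.999
```

```bash
python3 snap.py top t2; python3 snap.py scene s2
python3 - <<'E'
from pose import *
z=fix(load("top0"));z=fix(load("t2"));W=world(z);H=W[...,2]
for n,b,top,c in (("N",(658,-31.5),96,(.055,.11)),("D",(647.8,46.5),88,(.045,.1)),("S",(637.4,124.6),82,(.05,.1)),("J",(627.2,202.7),72,(.06,.085))):
    near=(np.hypot(W[...,0]*1000-b[0],W[...,1]*1000-b[1])<36)&(H>c[0])&(H<c[1])
    print(n,"n",near.sum(),"maxH",np.round(np.percentile(H[near],99)*1000) if near.any() else None,"expect",top,"mid",np.round((W[near].min(0)+W[near].max(0))[:2]*500,1),"bay",b)
E
```

```text
N n 343 maxH 97.0 expect 96 mid [657.  -31.6] bay (658, -31.5)
D n 618 maxH 88.0 expect 88 mid [645.9  46.3] bay (647.8, 46.5)
S n 701 maxH 83.0 expect 82 mid [636.1 124.5] bay (637.4, 124.6)
J n 809 maxH 73.0 expect 72 mid [626.2 203.4] bay (627.2, 202.7)
```

View pics/t2.png

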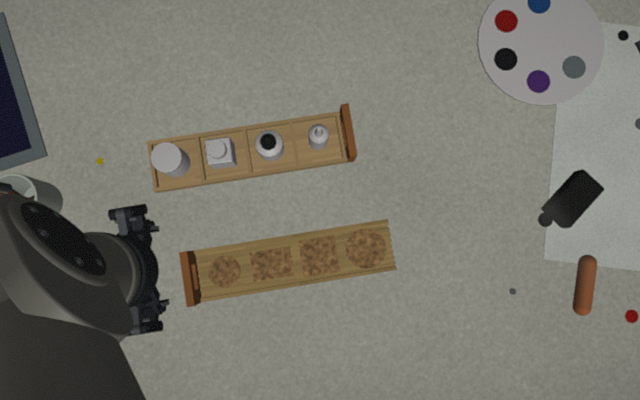

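View pics/s2.png

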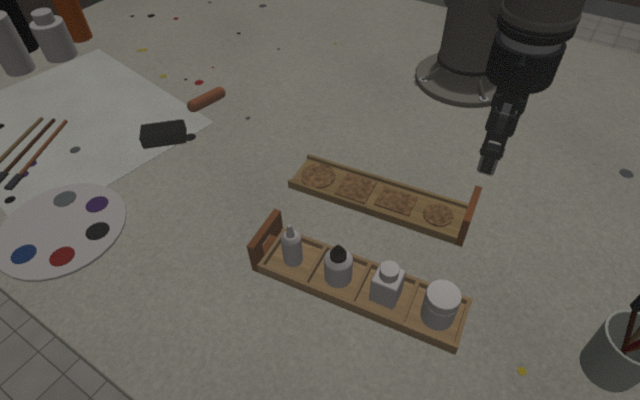

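The top and scene views both show the four bottles upright in the caddy. From the end board they run nozzle (318,135), dropper (268,145), square (219,152), jar (168,159). The gripper is well clear, so I'm handing in.

```bash
python3 -c "
from bench import ticket,r
print(r.state()['t']); print(ticket.close_job())"
```

```text
32.825
the job is handed in; nothing more can be done
None
```

All four bottles are upright in the caddy, one to a bay. From the end board they stand nozzle, dropper, square, jar, the same order as on the stand. I handed the job in at about 33 s.

- **Final check:** In the top camera's depth, each bottle's top is within 1 mm of the height expected for standing on its bay floor. The axes are within about 2 mm of the bay centres. The scene view agrees, and the gripper was clear of everything.
- **Forces:** The highest wrist force I read was about 17 N, when the square bottle touched down. I only read it at the end of each move, so brief peaks in between were not seen.
- **Failures:** No check failed. The nozzle tip in the wrist view was about 9 pixels (a few mm) off my projection, along the pads' width, and the grasp was sound.

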